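# Hook the gear unit onto the spring lift arm

### The arm

A 7-joint arm with a two-finger parallel gripper is mounted at the origin on the work surface. World frame = base frame: x ahead of the robot, y to its left, z up, the work surface at z = 0. Lengths are in m, angles in rad, forces in N, time in s.
With the tool pointing down it reaches from about 0.425 to 1.025 m from the base axis. Payload 3.6 kg.
Tool frame: the origin (TCP) lies at the very end of the fingers, on their centre line; the grasp point (between the pads) lies robot.grip_point_offset behind it (robot.grip_point_offset is the distance from the TCP to the grasp point, in m); x points along the fingers, y is the direction in which the jaws open and shut, and the axes are right-handed (so a half turn about x gives the same grasp; the last joint's range is limited). The gripper opens to 85 mm and grips with 20 to 120 N. Pads are 22 mm wide; open, the fingers measure 114 mm over their backs; the gripper's body (76 mm by 85 mm) begins 54 mm behind the grasp point. The pads swing forward as they close: fully open they stand 13 mm farther back than shut.
Start: joints at [1.097, 0.591, 0.048, 1.609, -0.033, 0.943, -0.034], TCP at [0.269, -0.673, 0.207] pointing down, gripper open.
Joint ranges: [-2.69, 2.69], [-0.47, 2.24], [-1.27, 1.36], [0.19, 2.51], [-1.53, 4.68], [0.08, 2.07], [-3.09, 3.09]. Speed limits (rad/s): [2.57, 2.57, 3.14, 3.14, 3.14, 3.14, 3.14].

### API

Orientations are given as a 3x3 rotation matrix whose columns are the frame's x, y, z axes.
In Python, from bench import robot gives the robot as it stands.
- The arm moves only by the tool arm_command, never from a script. Its argument "plan" is a list of rows, each an object of numbers: "tx", "ty", "tz": the shift along the tool's x, y, z in mm; "ax", "ay", "az": the turn, a rotation vector about the tool's x, y, z in rad. A call has 1 to 20 rows; each row is the pose to reach, as a shift and turn from the pose commanded when the call began, along the tool's axes at that moment; what a row does not reach only later rows make up. A row lasts 1/12 s, in which the tool goes at most 41.7 mm and 7.16 degrees, less where a joint would pass 70% of its speed; a pose out of reach is approached as far as the arm can. A call with a gripper value outside its range is refused whole. "fingers" is the finger opening in mm, from 0 to 85.4, set as the call begins (left out, the last holds). The fingers move at their own pace and stop on an object; "newtons" is the grip in N (left out, the last holds). Time passes only in rows, so rows that repeat a pose let the fingers close. It gives the time, the measured TCP pose, the force and the opening at its end, in the units of the state.
- robot.get_obs(): the state, without advancing time (a new reading comes with each control period).
- robot.read_camera(name): name is "scene" or "side" or "wrist"; returns a dict with "pixels" (384x512x3 uint8, red, green, blue), "mtx" (3x3 intrinsics, pixels), "extrinsics" (4x4, takes a point from camera to world coordinates). Camera axes: x right, y down, z forward; pixel columns grow to the right and rows downward; lengths in m; the calibration is good to about 2 mm. A picture is of the moment at which its call begins. There is no depth.
- robot.sign_off(): hands the job in, once; it reports no verdict.
Trained networks look in the newest picture that a camera, given by its name, has taken for a name from the list of things; names that differ only in an ending like _2 or _b are one class to them, and where a whole thing is asked for, a point or a joint stands for the part that bears it (a point fixed in the world has none). Each returns a list of dicts, best first, with "confidence" (0 to 1); they miss things now and then, are a little off and sometimes report something else, mostly with a low value. They report only what shows in the picture. A call takes as long as a camera call. They do not tell look-alikes from the thing itself.
- robot.recognise(camera, thing): "uv" ([column, row] in pixels, amid what is visible of it).
- robot.cut_out(camera, thing): "mask" (384x512 bool, what is visible of it) and "uv" ([column, row] in pixels, amid what is visible of it).
The state is a dict: "t": time; "qpos": joint angles; "dq": joint speeds; "effort": joint torques, N m; "eef_pos": TCP position; "ee_rot": TCP orientation; "wrist_force": force on the tool from outside, world axes, zero at the start; "torque": the same for the moment, N m; "grip_width": finger opening in m.
Only numpy, scipy, OpenCV 4.12 (cv2) and the standard library are available. Lean on these libraries where they do the work, as an engineer would, in place of code of your own. Each camera call takes 0.05 s, during which the arm holds its last target.

### The job

Take the black knob of the sprung lift arm, pull the hook down against its spring, swing it under the crossbar of the yellow lifting loop on the green gear unit, and ease it up until the hook bears under the crossbar, then let go so that the spring keeps pulling on the loop. Work gently: keep hold of the knob until the crossbar carries the pull, so that the hook never snaps up, do not push or pull hard on the gear unit, leave it standing where it is, and leave the bin, the bearing and the jar alone.

Things in the scene. Friction and masses are not known exactly. Their poses are not given: they have to be found in the camera images.
- stand: Foot of the lift arm, fixed to the bench: a dark disc 120 mm across, 12 mm thick, with a blue boss. Origin: centre of its underside, on the bench; the vertical turning axis of the steel column (28 mm thick, up to 433 mm high, blue spring cap 48 mm across from 375 mm up) passes through it. At swing 0 the blue arm points along this frame's -x.
- swing (a joint): Turn of the column with arm, knob and hook about the stand's vertical axis, rad, -1.2 to 0.7, counter-clockwise seen from above positive; starts at -1.0 to -0.6, to one side of the gear unit. Turns freely (about 0.5 N at the knob) and stays where it is left. The hook's mouth faces the direction of growing swing.
- carriage (a joint): How far the sprung carriage (sleeve, arm, knob, hook) has been pulled down its column, m: 0 up at rest, 0.110 fully down. A spring always pulls it up with about 6 N at 0 growing to 10 N at full travel; left alone it shoots up.
- knob_base (a point): Centre of the underside of the black round knob: an upright cylinder 26 mm across and 40 mm tall standing on the blue arm's end, 160 mm from the column axis. The arm under it is 16 mm wide and 16 mm high. Axes as hook_seat. At rest 298 mm above the bench.
- hook_seat (a point): Middle of the hook's throat, on the top of its lowest wire, straight below the knob, 98 mm below knob_base and 82 mm below the arm's underside. The frame turns with the arm: x points to the column, y away from the hook's mouth, z up. At rest 200 mm above the bench.
- gear_unit: Green gear unit, about 2.2 kg, standing loose on the bench: housing 100 mm (x) by 80 mm (y), top 90 mm above the bench, shaft stub at -y. Origin: centre of its underside. Its y side faces the hook's start, its x axis points to the stand within about 0.35 rad.
- parts_bin: Bystander: grey open bin 100 x 150 x 65 mm high, origin under its centre.
- bearing: Bystander: steel bearing ring 64 mm across, 18 mm high, origin under its centre.
- grease_jar: Bystander: orange jar with a white lid, 52 mm across, 90 mm high, origin under its centre.
- hook: Steel hook of 8 mm wire under the arm's end; origin and axes as hook_seat. Shank at y = +15 mm, upturned tip at y = -15 mm with its top 14 mm above the seat; throat 22 mm wide between them, free for 64 mm above the seat. The wire's underside is 8 mm below the seat.
- loop_foot (a point): Point on the housing top midway between the yellow loop's legs (axes of gear_unit). 8 mm round bar; legs at x = -24 and +24 mm, 40 mm free between; crossbar along x straight above this point. The loop was clamped at any height: crossbar underside 34 to 60 mm above this point, not measured. It does not slide in use.
There are look-alikes about, which are no part of the job. There is more than one size of the gear_unit; the job needs the largest.

How it is judged:
On the way, in this order (a step that is already met when the one before it is completed fails the run):
1. the hook is pulled down at least 60 mm while still outside the loop (value of joint carriage above 0.06 m and y of hook_seat in the frame of gear_unit above 0.02 m), for 0.05 s.
2. the held-down hook is under the crossbar: throat below it, between the loop's legs (value of joint carriage above 0.046 m and y of hook_seat in the frame of gear_unit between -0.0095 and 0.0095 m and x of hook_seat in the frame of gear_unit between -0.018 and 0.018 m), for 0.1 s.
At the end, for the whole second after the job is handed in: The hook is through the loop with the crossbar in its throat (within 9.5 mm of the middle across, 18 mm along), pulling up on it with more than 4 N by its own spring (carriage 44 to 82 mm down), at rest; the gear unit stands upright within 12 mm of where it was (contact force between hook and gear_unit above 4 N and y of hook_seat in the frame of gear_unit between -0.0095 and 0.0095 m and x of hook_seat in the frame of gear_unit between -0.018 and 0.018 m and value of joint carriage between 0.044 and 0.082 m and distance of gear_unit from where it was at the start of the episode below 0.012 m and angle between gear_unit's own z axis and vertical below 0.05 rad and velocity of joint carriage between -0.01 and 0.01 m/s and linear speed of gear_unit below 0.02 m/s); the robot touches nothing.
It fails at once if the hook snaps up: the carriage rises faster than 0.2 m/s (velocity of joint carriage below -0.2 m/s).
It fails at once if the hook presses or pulls on the gear unit with more than 20 N (contact force between hook and gear_unit above 20 N).
It fails at once if the gear unit is shoved more than 20 mm (distance of gear_unit from where it was at the start of the episode above 0.02 m).
It fails at once if the bin, the bearing or the jar is moved more than 20 mm (distance of any of parts_bin, bearing, grease_jar from where it was at the start of the episode above 0.02 m).
It also fails if it takes over 64 s, if anything falls off the work surface, if the arm or the gripper's body presses on something with over 40 N, if the wrist force passes 120 N, or if a joint passes its speed limit or range.

## Working session

There is one attempt and no reset: what is moved stays moved. The work goes in short steps, Python scripts to look and compute and a tool call to move; the robot and the scene stay as the last step left them, time stands still between calls to the robot, and variables do not carry over. Pictures are saved under pics/ and viewed, and the job is handed in when it is done.

Besides the shell and the picture viewer there is one more tool, called by a JSON object that holds its "op" and its "data", one argument or row to a line. arm_command: Moves the arm, as the interface text tells. Its arguments: {"type":"object","properties":{"plan":{"type":"array"},"fingers":{"type":"number"},"newtons":{"type":"number"}},"required":["plan"]}

```bash
ls; mkdir -p pics; python3 - <<'E'
from bench import robot
import cv2
o=robot.get_obs()
for k,v in o.items(): print(k,v)
print(robot.grip_point_offset)
for n in ["scene","side","wrist"]:
    r=robot.read_camera(n); cv2.imwrite(f"pics/{n}0.png",r["pixels"][:,:,::-1])
    print(n,r["mtx"].tolist(),r["extrinsics"].round(4).tolist())
    for th in ["stand","gear_unit","knob_base","hook","parts_bin","bearing","grease_jar"]:
        print(th,[(d["uv"],round(d["confidence"],2)) for d in robot.recognise(n,th)])
E
```

```text
pics
t 0.0
qpos [ 1.09644524  0.59209805  0.04827256  1.60983195 -0.03328267  0.94274227
 -0.03370124]
dq [-3.25226149e-05 -3.48110149e-05  1.92965464e-03 -4.48723788e-04
  1.00877163e-03 -1.67604900e-03 -1.63850477e-04]
effort [ 1.35174369e-04 -5.48689449e+01  1.54664565e+00 -1.98120958e+01
  9.36738448e-03  8.63375317e-03  2.68193702e-06]
eef_pos [ 0.26917166 -0.67221335  0.20615192]
ee_rot [[-9.61250094e-04  3.71813493e-01 -9.28306955e-01]
 [ 2.06275045e-03 -9.28304671e-01 -3.71814715e-01]
 [-9.99997411e-01 -2.27227252e-03  1.25374501e-04]]
wrist_force [-0.64139128 -0.74825049  0.1058766 ]
torque [-0.00920711 -0.02267191 -0.01900401]
grip_width 0.08520967988670289
0.0187
scene [[474.4747634106367, 0.0, 252.77937168406774], [0.0, 474.4747634106367, 185.7949708431509], [0.0, 0.0, 1.0]] [[-0.6264, 0.6285, -0.4611, 1.1293], [0.7795, 0.5086, -0.3656, 0.4985], [0.0047, -0.5884, -0.8085, 1.2374], [0.0, 0.0, 0.0, 1.0]]
stand [([241.8, 222.2], 0.77)]
gear_unit [([284.3, 175.4], 0.77), ([358.7, 236.1], 0.67), ([277.6, 228.6], 0.64)]
knob_base [([304.3, 226.7], 0.52), ([269.8, 213.3], 0.45)]
[... 319 characters left out ...]
7213], [-0.0133, -0.737, -0.6757, 0.8936], [0.0, 0.0, 0.0, 1.0]]
stand [([293.4, 150.3], 0.96)]
gear_unit [([194.9, 250.0], 0.94), ([192.7, 183.6], 0.86), ([234.7, 211.8], 0.66), ([250.4, 272.1], 0.53)]
knob_base []
hook [([249.9, 146.4], 0.42)]
parts_bin [([249.5, 272.3], 0.65)]
bearing [([197.3, 213.5], 0.51)]
grease_jar [([236.5, 172.6], 0.84), ([248.8, 145.0], 0.51)]
wrist [[336.0916866600955, 0.0, 250.9989246134327], [0.0, 336.0916866600955, 189.08274854092392], [0.0, 0.0, 1.0]] [[0.3724, -0.8966, -0.2395, 0.3312], [-0.9281, -0.3596, -0.0969, -0.6489], [0.0007, 0.2583, -0.9661, 0.374], [0.0, 0.0, 0.0, 1.0]]
stand []
gear_unit []
knob_base []
hook []
parts_bin []
bearing []
grease_jar []
```

View pics/scene0.png

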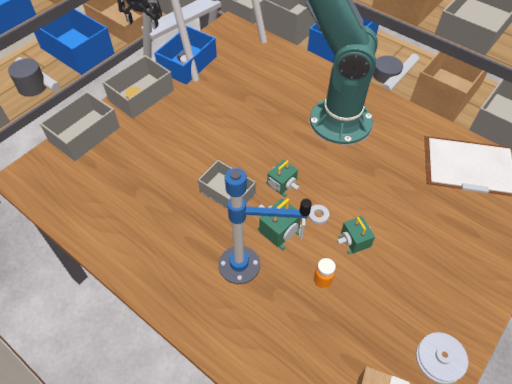

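View pics/side0.png

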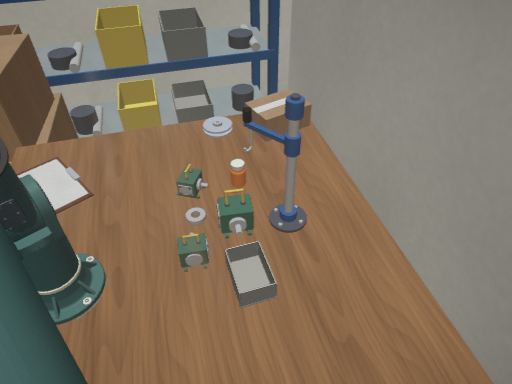

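```bash
python3 - <<'E'
import cv2
a=cv2.imread("pics/scene0.png")[120:320,180:400]; cv2.imwrite("pics/scene0c.png",cv2.resize(a,(660,600),interpolation=3))
a=cv2.imread("pics/side0.png")[60:310,150:350]; cv2.imwrite("pics/side0c.png",cv2.resize(a,(480,600),interpolation=3))
E
```

```text
(no output)
```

View pics/scene0c.png

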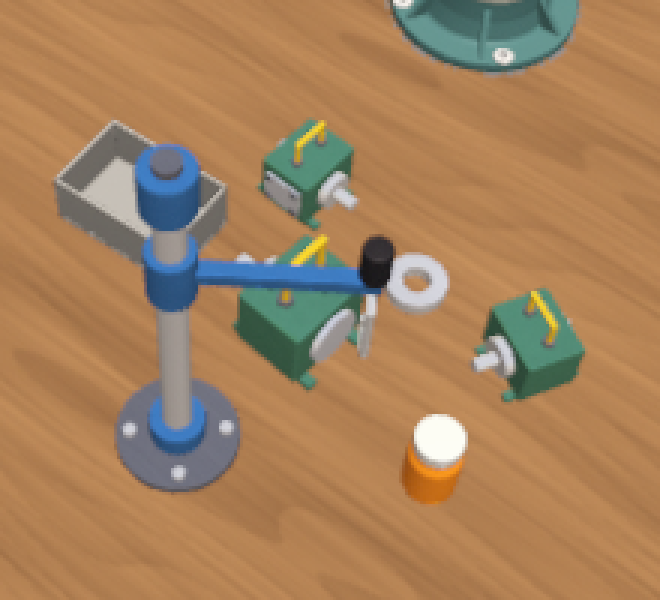

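View pics/side0c.png

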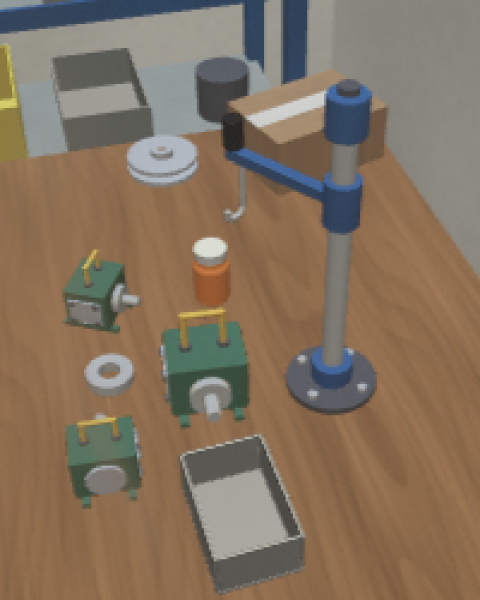

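The scene camera shows three green gear units, at scene px (281,224), (284,176) and (358,236). The middle one next to the stand looks largest, and it appears at side px (236,213). The black knob is at scene (305,207) and side (247,114). The jar is at (325,272), the bearing at (319,213) and the bin at (227,185). Next I'll zoom in and measure.

```bash
python3 - <<'E'
import cv2
def crop(f,x,y,w,h,s,o):
    a=cv2.imread(f)[y:y+h,x:x+w]; a=cv2.resize(a,(w*s,h*s),interpolation=cv2.INTER_CUBIC)
    for i in range(0,w,10): cv2.putText(a,str(x+i),(i*s,8),0,0.3,(255,255,255)); cv2.line(a,(i*s,8),(i*s,14),(255,255,255))
    for j in range(0,h,10): cv2.putText(a,str(y+j),(0,j*s+3),0,0.3,(255,255,255)); cv2.line(a,(20,j*s),(26,j*s),(255,255,255))
    cv2.imwrite(o,a)
crop("pics/scene0.png",250,150,100,100,6,"pics/z1.png")
crop("pics/side0.png",210,90,80,150,4,"pics/z2.png")
crop("pics/side0.png",175,160,100,110,5,"pics/z3.png")
E
```

```text
(no output)
```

View pics/z1.png

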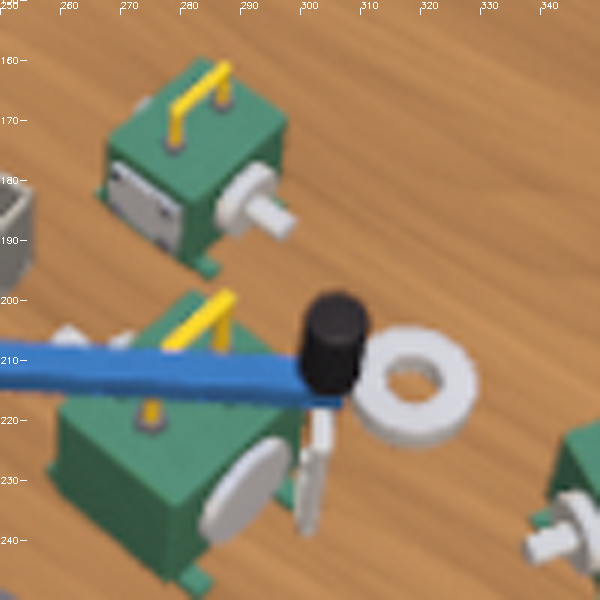

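View pics/z2.png

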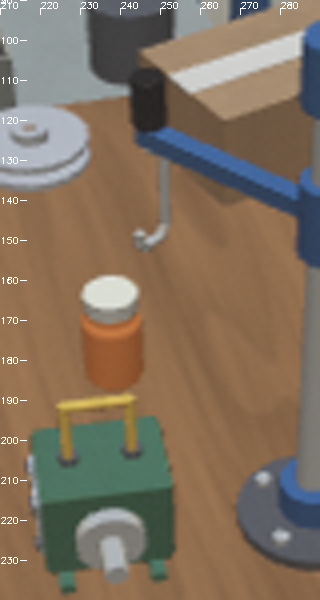

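View pics/z3.png

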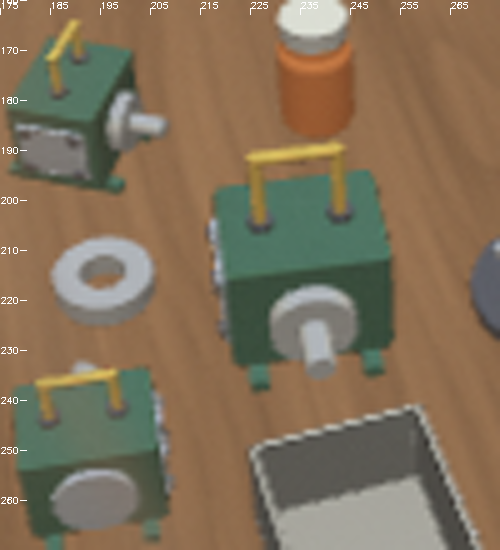

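```bash
cat > fit.py <<'E'
import numpy as np
from scipy.optimize import least_squares
K={"scene":(474.475,252.779,185.795),"side":(387.13,255.76,193.453)}
from bench import robot
E={}
for n in K:
    E[n]=robot.read_camera(n)["extrinsics"]
def proj(n,p):
    f,cx,cy=K[n]; q=E[n][:3,:3].T@(np.asarray(p)-E[n][:3,3]); return np.array([f*q[0]/q[2]+cx,f*q[1]/q[2]+cy])
def pts(v):
    sx,sy,a,gx,gy,yaw,h=v
    d=np.array([np.cos(a),np.sin(a)]) # arm direction
    k=np.array([sx,sy])+.16*d
    R=np.array([[np.cos(yaw),-np.sin(yaw)],[np.sin(yaw),np.cos(yaw)]])
    g=lambda x,y,z:np.r_[R@[x,y]+[gx,gy],z]
    return dict(cap=[sx,sy,.433],disc=[sx,sy,.012],kt=np.r_[k,.338],kb=np.r_[k,.298],
      pp=g(.05,.04,.09),pm=g(.05,-.04,.09),mp=g(-.05,.04,.09),mm=g(-.05,-.04,.09),
      cl=g(-.028,0,.09+h+.004),cr=g(.028,0,.09+h+.004),fl=g(-.024,0,.09),fr=g(.024,0,.09),seat=np.r_[k,.2])
obs=[("scene","cap",235.3,173.3),("side","cap",295,96.3),("scene","disc",239.7,264),("side","disc",287.9,217.5),
("scene","kt",306.2,201.3),("scene","kb",305,213.7),("side","kt",247,108.3),("side","kb",247.4,121.5),
("side","mp",218,197.4),("side","pp",249.4,194.4),("side","pm",253.4,212.4),("side","mm",220.6,215.4),
("scene","pp",279.7,233.5),("scene","pm",259.5,217.5),("side","cl",224.8,191.4),("side","cr",243.6,189.5),("side","fl",227,205),("side","fr",243,203),
("scene","cl",288.3,199.2),("scene","fl",287,208.7),("scene","fr",275.2,220.5)]
if __name__=="__main__":
    res=lambda v:np.concatenate([proj(n,pts(v)[k])-[u,w] for n,k,u,w in obs])
    # initial: stand from disc
    b=None
    for a in (0,1.57,3.14,-1.57):
      for y in (0,1.57,3.14,-1.57):
        r=least_squares(res,[.6,0,a,.5,0,y,.04],loss="soft_l1")
        if b is None or r.cost<b.cost:b=r
    print(b.x.round(4),b.cost)
    for o,e in zip(obs,res(b.x).reshape(-1,2)): print(o[:2],e.round(1))
    P=pts(b.x); print("knob",P["kb"],"seat",P["seat"])
    for n in K: print(n,"seat px",proj(n,P["seat"]))
    s=b.x; print("yaw to stand",np.arctan2(s[1]-s[4],s[0]-s[3])-s[5], "dist",np.hypot(s[1]-s[4],s[0]-s[3]))
E
python3 fit.py
```

```text
[ 0.6687  0.0847 -4.1061  0.5058  0.104  -0.0762  0.0466] 15.229496688962127
('scene', 'cap') [-0.2  0. ]
('side', 'cap') [-0.3 -1.8]
('scene', 'disc') [-0.9 -0.8]
('side', 'disc') [-0.4 -2.2]
('scene', 'kt') [-0.4  1.5]
('scene', 'kb') [-0.8 -1.4]
('side', 'kt') [-0.4 -0.5]
('side', 'kb') [-0.4 -1.3]
('side', 'mp') [-1.4 -0.9]
('side', 'pp') [-0.5 -2.3]
('side', 'pm') [ 0.2 -2.3]
('side', 'mm') [-0.9 -0.5]
('scene', 'pp') [-0.8  0.5]
('scene', 'pm') [-1.7 -0.2]
('side', 'cl') [-0.5  0.5]
('side', 'cr') [-0.2 -0.1]
('side', 'fl') [-0.2 -0.7]
('side', 'fr') [-0.4 -0.9]
('scene', 'cl') [-0.9 -0.4]
('scene', 'fl') [-1.6  0.8]
('scene', 'fr') [-0.9 -0.7]
knob [0.57757746 0.21616374 0.298     ] seat [0.57757746 0.21616374 0.2       ]
scene seat px [300.6160873 233.3849622]
side seat px [247.89675971 148.05918737]
yaw to stand -0.042029828019047186 dist 0.16409112158316033
```

```bash
cat > h.py <<'E'
import numpy as np
from scipy.spatial.transform import Rotation as Ro
from bench import robot
def Rdown(yaw):
    y=np.array([np.cos(yaw),np.sin(yaw),0]); x=np.array([0,0,-1.]); return np.c_[x,y,np.cross(x,y)]
def go(p,yaw):
    o=robot.get_obs(); R=o["ee_rot"]; d=R.T@(np.array(p)-o["eef_pos"])*1000
    rv=Ro.from_matrix(R.T@Rdown(yaw)).as_rotvec()
    print("t",d.round(1),"a",rv.round(4))
def st():
    o=robot.get_obs(); R=o["ee_rot"]
    print("t",round(o["t"],2),"p",o["eef_pos"].round(4),"yaw",round(float(np.arctan2(R[1,1],R[0,1])),4),"xaxis",R[:,0].round(3),"F",o["wrist_force"].round(1),"T",o["torque"].round(2),"w",round(o["grip_width"],4))
E
python3 -c "
from h import *
go([.47,.12,.42],.606)"
```

```text
t [-212.7 -661.7 -480.9] a [-1.796e+00  1.000e-04 -0.000e+00]
```

{"op": "arm_command", "data": {
  "plan": [
    {"tx": -213,"ty": 0,"tz": 0},
    {"tx": -213,"ty": 0,"tz": 0},
    {"tx": -213,"ty": 0,"tz": 0},
    {"tx": -213,"ty": -662,"tz": -481,"ax": -1.796},
    {"tx": -213,"ty": -662,"tz": -481,"ax": -1.796},
    {"tx": -213,"ty": -662,"tz": -481,"ax": -1.796},
    {"tx": -213,"ty": -662,"tz": -481,"ax": -1.796},
    {"tx": -213,"ty": -662,"tz": -481,"ax": -1.796},
    {"tx": -213,"ty": -662,"tz": -481,"ax": -1.796},
    {"tx": -213,"ty": -662,"tz": -481,"ax": -1.796},
    {"tx": -213,"ty": -662,"tz": -481,"ax": -1.796},
    {"tx": -213,"ty": -662,"tz": -481,"ax": -1.796},
    {"tx": -213,"ty": -662,"tz": -481,"ax": -1.796},
    {"tx": -213,"ty": -662,"tz": -481,"ax": -1.796},
    {"tx": -213,"ty": -662,"tz": -481,"ax": -1.796},
    {"tx": -213,"ty": -662,"tz": -481,"ax": -1.796},
    {"tx": -213,"ty": -662,"tz": -481,"ax": -1.796},
    {"tx": -213,"ty": -662,"tz": -481,"ax": -1.796},
    {"tx": -213,"ty": -662,"tz": -481,"ax": -1.796},
    {"tx": -213,"ty": -662,"tz": -481,"ax": -1.796}
  ],
  "fingers": 70
}}

```text
invalid input
```

```bash
python3 -c "
from h import *
st(); go([.47,.12,.42],.606)"
```

```text
t 1.3 p [ 0.2695 -0.6731  0.2073] yaw -1.19 xaxis [ 0. -0. -1.] F [ 0.3 -0.1 -0.2] T [ 0.   -0.02  0.04] w 0.0853
t [-212.7 -661.7 -480.9] a [-1.796e+00  1.000e-04 -0.000e+00]
```

{"op": "arm_command", "data": {
  "plan": [
    {"tx": -120,"ty": 0,"tz": 0,"ax": 0,"ay": 0,"az": 0},
    {"tx": -213,"ty": 0,"tz": 0,"ax": 0,"ay": 0,"az": 0}
  ],
  "fingers": 70
}}

```text
t: 1.47
eef_pos: [0.2686, -0.6707, 0.288]
ee_rot: [[-0.003, 0.372, -0.928], [0.007, -0.928, -0.372], [-1.0, -0.008, 0.0]]
wrist_force: [0.1, -0.7, 0.7]
grip_width: 0.0698
```

{"op": "arm_command", "data": {
  "plan": [
    {"tx": -130,"ty": -662,"tz": -481,"ax": -1.796,"ay": 0,"az": 0},
    {"tx": -130,"ty": -662,"tz": -481,"ax": -1.796,"ay": 0,"az": 0},
    {"tx": -130,"ty": -662,"tz": -481,"ax": -1.796,"ay": 0,"az": 0},
    {"tx": -130,"ty": -662,"tz": -481,"ax": -1.796,"ay": 0,"az": 0},
    {"tx": -130,"ty": -662,"tz": -481,"ax": -1.796,"ay": 0,"az": 0},
    {"tx": -130,"ty": -662,"tz": -481,"ax": -1.796,"ay": 0,"az": 0},
    {"tx": -130,"ty": -662,"tz": -481,"ax": -1.796,"ay": 0,"az": 0},
    {"tx": -130,"ty": -662,"tz": -481,"ax": -1.796,"ay": 0,"az": 0},
    {"tx": -130,"ty": -662,"tz": -481,"ax": -1.796,"ay": 0,"az": 0},
    {"tx": -130,"ty": -662,"tz": -481,"ax": -1.796,"ay": 0,"az": 0},
    {"tx": -130,"ty": -662,"tz": -481,"ax": -1.796,"ay": 0,"az": 0},
    {"tx": -130,"ty": -662,"tz": -481,"ax": -1.796,"ay": 0,"az": 0},
    {"tx": -130,"ty": -662,"tz": -481,"ax": -1.796,"ay": 0,"az": 0},
    {"tx": -130,"ty": -662,"tz": -481,"ax": -1.796,"ay": 0,"az": 0},
    {"tx": -130,"ty": -662,"tz": -481,"ax": -1.796,"ay": 0,"az": 0},
    {"tx": -130,"ty": -662,"tz": -481,"ax": -1.796,"ay": 0,"az": 0},
    {"tx": -130,"ty": -662,"tz": -481,"ax": -1.796,"ay": 0,"az": 0},
    {"tx": -130,"ty": -662,"tz": -481,"ax": -1.796,"ay": 0,"az": 0},
    {"tx": -130,"ty": -662,"tz": -481,"ax": -1.796,"ay": 0,"az": 0},
    {"tx": -130,"ty": -662,"tz": -481,"ax": -1.796,"ay": 0,"az": 0}
  ]
}}

```text
t: 3.13
eef_pos: [0.47, 0.1231, 0.4216]
ee_rot: [[0.002, 0.821, 0.57], [0.0, 0.57, -0.821], [-1.0, 0.001, 0.001]]
wrist_force: [0.4, -0.3, -0.2]
grip_width: 0.0701
```

```bash
python3 -c "
from h import *
st(); print(robot.get_obs()['qpos'].round(2));go([.47,.12,.42],.606)"
```

```text
t 3.13 p [0.47   0.1231 0.4216] yaw 0.607 xaxis [ 0.002  0.    -1.   ] F [ 0.4 -0.3 -0.2] T [-0.01 -0.05 -0.07] w 0.0701
[ 0.35  0.13 -0.77  1.83  0.09  1.22  0.15]
t [ 1.6 -1.7  2.5] a [ 0.001   0.0007 -0.0015]
```

```bash
python3 - <<'E'
from h import *
import cv2
for n in ["wrist","scene"]:
    r=robot.read_camera(n); cv2.imwrite(f"pics/{n}1.png",r["pixels"][:,:,::-1])
    if n=="wrist": np.savez("w1.npz",K=r["mtx"],E=r["extrinsics"])
    R=r["extrinsics"]
    for p in ([.5776,.2162,.338],[.5776,.2162,.298],[.669,.085,.433],[.5058,.104,.1406]):
        q=r["mtx"]@(R[:3,:3].T@(np.array(p)-R[:3,3])); print(n,p,(q[:2]/q[2]).round(1))
E
```

```text
wrist [0.5776, 0.2162, 0.338] [436.3 166.5]
wrist [0.5776, 0.2162, 0.298] [411.8 157.5]
wrist [0.669, 0.085, 0.433] [482.1 455.1]
wrist [0.5058, 0.104, 0.1406] [263.5 175.1]
scene [0.5776, 0.2162, 0.338] [305.8 202.8]
scene [0.5776, 0.2162, 0.298] [304.2 212.3]
scene [0.669, 0.085, 0.433] [235.1 173.5]
scene [0.5058, 0.104, 0.1406] [280.8 204.8]
```

View pics/wrist1.png

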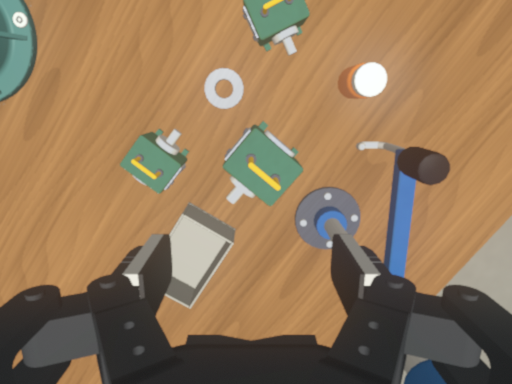

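The wrist view puts the knob top at (433,166), against a prediction of (436,166). The largest unit's crossbar is centred at (264,176), against (263,175), so my model agrees. I'll zoom in to refine the loop.

```bash
cat > crop.py <<'E'
import cv2,sys
def crop(f,x,y,w,h,s,o):
    a=cv2.imread(f)[y:y+h,x:x+w]; a=cv2.resize(a,(w*s,h*s),interpolation=cv2.INTER_CUBIC)
    for i in range(0,w,10): cv2.putText(a,str(x+i),(i*s,8),0,0.3,(255,255,255)); cv2.line(a,(i*s,8),(i*s,14),(255,255,255))
    for j in range(0,h,10): cv2.putText(a,str(y+j),(0,j*s+3),0,0.3,(255,255,255)); cv2.line(a,(20,j*s),(26,j*s),(255,255,255))
    cv2.imwrite(o,a)
a=sys.argv; crop(a[1],*map(int,a[2:7]),a[7])
E
python3 crop.py pics/wrist1.png 215 115 150 140 4 pics/z4.png;python3 crop.py pics/wrist1.png 350 120 110 80 6 pics/z5.png
```

```text
(no output)
```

View pics/z4.png

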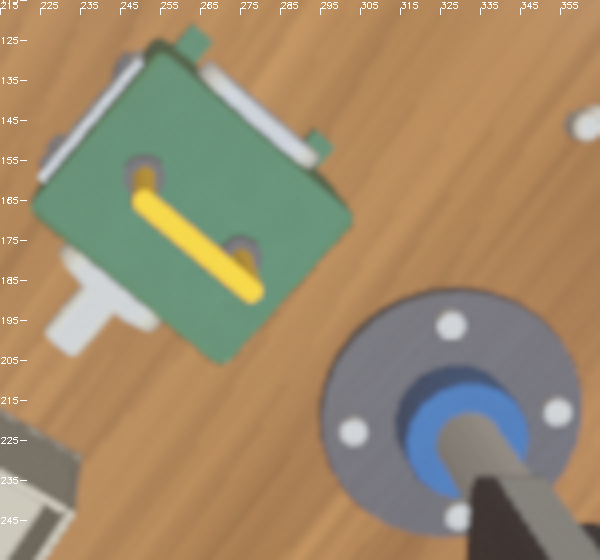

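View pics/z5.png

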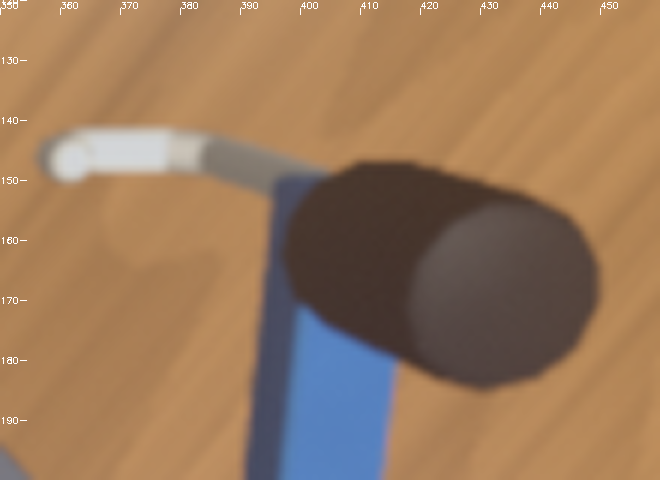

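```bash
cat > fit2.py <<'E'
import fit,numpy as np
from fit import *
w=np.load("w1.npz"); K["wrist"]=(w["K"][0,0],w["K"][0,2],w["K"][1,2]); E["wrist"]=w["E"]
old=fit.pts
def pts(v):
    P=old(v); sx,sy,a,gx,gy,yaw,h=v
    c=np.array([np.cos(yaw),np.sin(yaw)])
    P["wl"]=np.r_[[gx,gy]-.024*c,.094+h];P["wr"]=np.r_[[gx,gy]+.024*c,.094+h]; return P
W=[("wrist","wl",250.5,165),("wrist","wr",278,188.2),("wrist","fl",251,159),("wrist","fr",275.3,179),
("wrist","kt",434.2,169.3),("wrist","disc",327.5,218),
("wrist","mm",224,167),("wrist","mp",255,127),("wrist","pp",303,168.8),("wrist","pm",270.5,205)]
O=obs+W
f={"scene":2.5,"side":2.5,"wrist":1.2}
# unknown small camera offsets (shift in world, prior 2mm)
def res(v):
    r=[];P=pts(v[:7])
    for n,k,u,y in O:
        s=v[7:10] if n=="scene" else v[10:13] if n=="side" else v[13:16]
        r.append((proj(n,P[k]+s)-[u,y])*f[n]/2)
    return np.concatenate(r+[v[7:]/.002*1.])
b=least_squares(res,np.r_[.6687,.0847,2.177,.5058,.104,-.0762,.0466,np.zeros(9)],loss="soft_l1")
print(b.x.round(4),b.cost)
for o,e in zip(O,res(b.x)[:2*len(O)].reshape(-1,2)): print(o[:2],(e/f[o[0]]*2).round(1))
J=b.jac; C=np.linalg.inv(J.T@J); print("sd",np.sqrt(np.diag(C))[:7].round(4))
print(pts(b.x[:7])["kb"])
E
python3 fit2.py
```

```text
[ 6.6880e-01  8.2800e-02  2.1773e+00  5.0640e-01  1.0400e-01 -9.3800e-02
  5.0400e-02 -1.0000e-03  3.0000e-03 -0.0000e+00  1.0000e-04 -1.9000e-03
 -2.2000e-03  8.0000e-04 -3.0000e-04 -8.0000e-04] 15.074745002436815
('scene', 'cap') [0.4 0. ]
('side', 'cap') [ 0.3 -0.3]
('scene', 'disc') [-0.4 -0.8]
('side', 'disc') [-0.  -0.9]
('scene', 'kt') [0.3 1.4]
('scene', 'kb') [-0.2 -1.4]
('side', 'kt') [-0.   0.9]
('side', 'kb') [-0.  0.]
('side', 'mp') [-0.8 -0.2]
('side', 'pp') [ 0.2 -1.2]
('side', 'pm') [ 0.4 -1.1]
('side', 'mm') [-0.8  0.3]
('scene', 'pp') [-0.3  0.9]
('scene', 'pm') [-0.9 -0.1]
('side', 'cl') [-0.2  0.4]
('side', 'cr') [ 0.2 -0.1]
('side', 'fl') [0.2 0.1]
('side', 'fr') [0.1 0.1]
('scene', 'cl') [ 0.3 -0.7]
('scene', 'fl') [-0.6  1.4]
('scene', 'fr') [-0.1 -0.3]
('wrist', 'wl') [0.3 0. ]
('wrist', 'wr') [-0.4 -0.9]
('wrist', 'fl') [-0.2 -0.9]
('wrist', 'fr') [-0.5 -0.8]
('wrist', 'kt') [ 0.4 -0.1]
('wrist', 'disc') [-0.2  1. ]
('wrist', 'mm') [-3.4  0.1]
('wrist', 'mp') [-0.1 -0.9]
('wrist', 'pp') [2.2 0.5]
('wrist', 'pm') [-0.   2.7]
sd [0.0018 0.0021 0.0121 0.0015 0.0019 0.0138 0.0023]
[0.57760879 0.21428099 0.298     ]
```

```bash
python3 -c "
from h import *
go([.5776,.2145,.40],.607);go([.5776,.2145,.302],.607)"
```

```text
t [ 20.7 141.8 -14.9] a [ 0.0019  0.0002 -0.    ]
t [118.7 141.7 -14.9] a [ 0.0019  0.0002 -0.    ]
```

{"op": "arm_command", "data": {
  "plan": [
    {"tx": 12,"ty": 35,"tz": -5,"ax": 0,"ay": 0,"az": 0},
    {"tx": 21,"ty": 70,"tz": -9,"ax": 0,"ay": 0,"az": 0},
    {"tx": 21,"ty": 105,"tz": -13,"ax": 0,"ay": 0,"az": 0},
    {"tx": 21,"ty": 142,"tz": -15,"ax": 0,"ay": 0,"az": 0},
    {"tx": 21,"ty": 142,"tz": -15,"ax": 0,"ay": 0,"az": 0},
    {"tx": 21,"ty": 142,"tz": -15,"ax": 0,"ay": 0,"az": 0}
  ]
}}

```text
t: 3.83
eef_pos: [0.579, 0.2121, 0.398]
ee_rot: [[-0.003, 0.823, 0.568], [-0.001, 0.568, -0.823], [-1.0, -0.003, -0.001]]
wrist_force: [-0.1, -0.9, 0.3]
grip_width: 0.0702
```

```bash
python3 - <<'E'
from h import *
import cv2
st()
for n in ["wrist","scene","side"]:
    r=robot.read_camera(n); cv2.imwrite(f"pics/{n}2.png",r["pixels"][:,:,::-1])
    R=r["extrinsics"]
    for p in ([.5776,.2143,.338],[.5776,.2143,.298]):
        q=r["mtx"]@(R[:3,:3].T@(np.array(p)-R[:3,3])); print(n,p,(q[:2]/q[2]).round(1))
E
```

```text
t 3.83 p [0.579  0.2121 0.398 ] yaw 0.6044 xaxis [-0.003 -0.001 -1.   ] F [-0.1 -0.9  0.3] T [ 0.03  0.07 -0.03] w 0.0702
wrist [0.5776, 0.2143, 0.338] [250.  190.7]
wrist [0.5776, 0.2143, 0.298] [250.2 177.8]
scene [0.5776, 0.2143, 0.338] [305.1 202.3]
scene [0.5776, 0.2143, 0.298] [303.6 211.9]
side [0.5776, 0.2143, 0.338] [246.7 108.2]
side [0.5776, 0.2143, 0.298] [247.1 120.5]
```

View pics/wrist2.png

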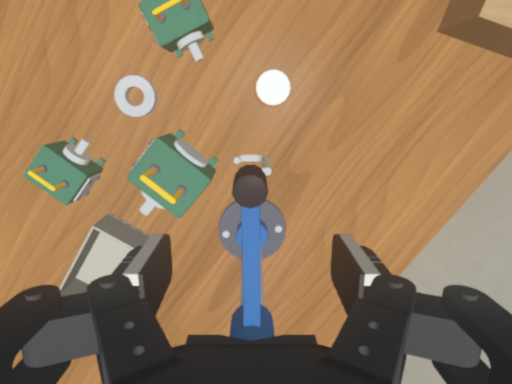

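View pics/side2.png

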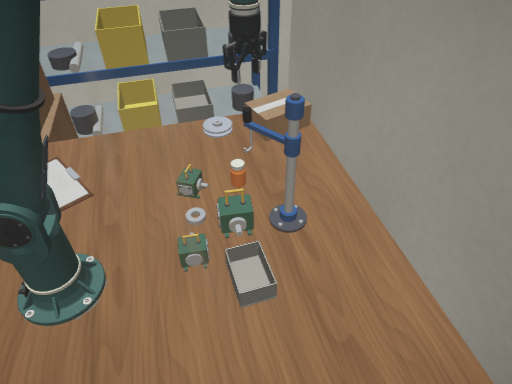

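The knob is centred between the open fingers at wrist (250,188), and the arm runs straight down the picture. Next I'll lower the gripper and grip.

{"op": "arm_command", "data": {
  "plan": [
    {"tx": 25,"ty": 0,"tz": 0,"ax": 0,"ay": 0,"az": 0},
    {"tx": 50,"ty": 0,"tz": 0,"ax": 0,"ay": 0,"az": 0},
    {"tx": 70,"ty": 0,"tz": 0,"ax": 0,"ay": 0,"az": 0},
    {"tx": 85,"ty": 0,"tz": 0,"ax": 0,"ay": 0,"az": 0},
    {"tx": 95,"ty": 0,"tz": 0,"ax": 0,"ay": 0,"az": 0},
    {"tx": 98,"ty": 0,"tz": 0,"ax": 0,"ay": 0,"az": 0},
    {"tx": 98,"ty": 0,"tz": 0,"ax": 0,"ay": 0,"az": 0},
    {"tx": 98,"ty": 0,"tz": 0,"ax": 0,"ay": 0,"az": 0}
  ]
}}

```text
t: 4.65
eef_pos: [0.5785, 0.2134, 0.3028]
ee_rot: [[0.002, 0.822, 0.569], [0.0, 0.569, -0.822], [-1.0, 0.002, 0.001]]
wrist_force: [0.4, 0.3, 0.5]
grip_width: 0.0702
```

{"op": "arm_command", "data": {
  "plan": [
    {"tx": 0,"ty": 0,"tz": 0,"ax": 0,"ay": 0,"az": 0},
    {"tx": 0,"ty": 0,"tz": 0,"ax": 0,"ay": 0,"az": 0},
    {"tx": 0,"ty": 0,"tz": 0,"ax": 0,"ay": 0,"az": 0},
    {"tx": 0,"ty": 0,"tz": 0,"ax": 0,"ay": 0,"az": 0},
    {"tx": 0,"ty": 0,"tz": 0,"ax": 0,"ay": 0,"az": 0},
    {"tx": 0,"ty": 0,"tz": 0,"ax": 0,"ay": 0,"az": 0},
    {"tx": 0,"ty": 0,"tz": 0,"ax": 0,"ay": 0,"az": 0},
    {"tx": 0,"ty": 0,"tz": 0,"ax": 0,"ay": 0,"az": 0}
  ],
  "fingers": 10,
  "newtons": 60
}}

```text
t: 5.32
eef_pos: [0.5786, 0.2138, 0.3026]
ee_rot: [[0.001, 0.822, 0.569], [0.0, 0.569, -0.822], [-1.0, 0.001, 0.0]]
wrist_force: [-0.7, -0.5, 5.3]
grip_width: 0.0233
```

```bash
python3 - <<'E'
from h import *
import cv2
st()
for n in ["wrist","scene","side"]:
    r=robot.read_camera(n); cv2.imwrite(f"pics/{n}3.png",r["pixels"][:,:,::-1])
E
python3 crop.py pics/side3.png 200 40 120 120 5 pics/z6.png
```

```text
t 5.32 p [0.5786 0.2138 0.3026] yaw 0.6057 xaxis [ 0.001  0.    -1.   ] F [-0.7 -0.5  5.3] T [-0.11  0.23  0.02] w 0.0233
```

View pics/wrist3.png

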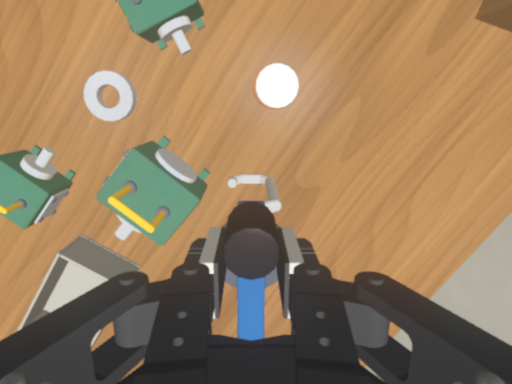

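View pics/z6.png

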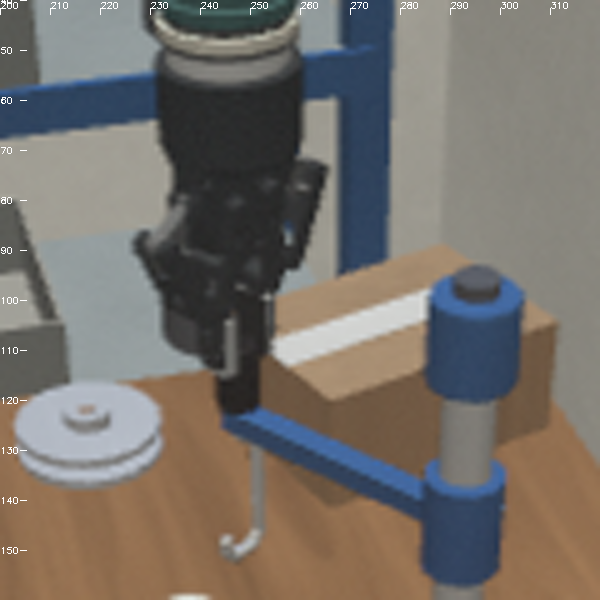

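```bash
python3 crop.py pics/wrist3.png 180 190 150 140 4 pics/z7.png; python3 - <<'E'
from h import *
r=robot.read_camera("wrist"); R=r["extrinsics"]
o=robot.get_obs()
for dz in(.0,.01,-.01):
  for z in (.338,.335):
    p=o["eef_pos"]+o["ee_rot"][:,2]*dz; p[2]=z
    q=r["mtx"]@(R[:3,:3].T@(p-R[:3,3])); print(dz,z,(q[:2]/q[2]).round(1))
E
```

```text
0.0 0.338 [249.  255.7]
0.0 0.335 [249.  252.6]
0.01 0.338 [249.  276.7]
0.01 0.335 [249.  273.2]
-0.01 0.338 [248.9 233.9]
-0.01 0.335 [249.  231.1]
```

View pics/z7.png

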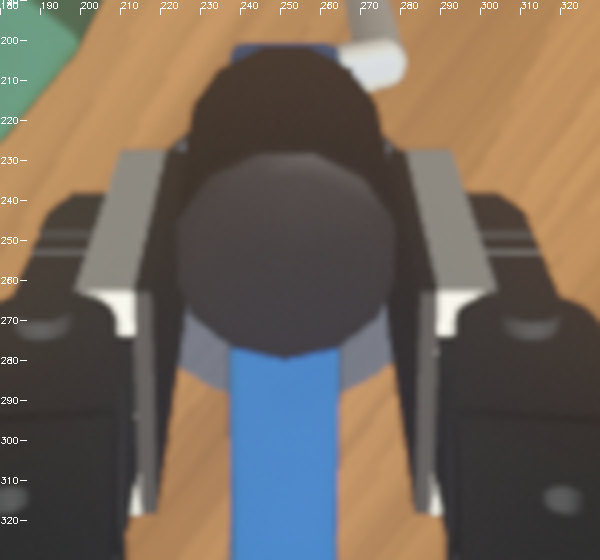

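{"op": "arm_command", "data": {
  "plan": [
    {"tx": 5,"ty": 0,"tz": 0,"ax": 0,"ay": 0,"az": 0},
    {"tx": 12,"ty": 0,"tz": 0,"ax": 0,"ay": 0,"az": 0},
    {"tx": 20,"ty": 0,"tz": 0,"ax": 0,"ay": 0,"az": 0},
    {"tx": 28,"ty": 0,"tz": 0,"ax": 0,"ay": 0,"az": 0},
    {"tx": 36,"ty": 0,"tz": 0,"ax": 0,"ay": 0,"az": 0},
    {"tx": 44,"ty": 0,"tz": 0,"ax": 0,"ay": 0,"az": 0},
    {"tx": 52,"ty": 0,"tz": 0,"ax": 0,"ay": 0,"az": 0},
    {"tx": 60,"ty": 0,"tz": 0,"ax": 0,"ay": 0,"az": 0},
    {"tx": 68,"ty": 0,"tz": 0,"ax": 0,"ay": 0,"az": 0},
    {"tx": 76,"ty": 0,"tz": 0,"ax": 0,"ay": 0,"az": 0},
    {"tx": 84,"ty": 0,"tz": 0,"ax": 0,"ay": 0,"az": 0},
    {"tx": 90,"ty": 0,"tz": 0,"ax": 0,"ay": 0,"az": 0},
    {"tx": 90,"ty": 0,"tz": 0,"ax": 0,"ay": 0,"az": 0},
    {"tx": 90,"ty": 0,"tz": 0,"ax": 0,"ay": 0,"az": 0}
  ],
  "newtons": 80
}}

```text
t: 6.68
eef_pos: [0.579, 0.2142, 0.2129]
ee_rot: [[0.002, 0.822, 0.569], [0.001, 0.569, -0.822], [-1.0, 0.002, 0.0]]
wrist_force: [-0.1, -0.9, 8.5]
grip_width: 0.0221
```

```bash
python3 - <<'E'
from h import *
import cv2
st()
for n in ["wrist","scene","side"]:
    r=robot.read_camera(n); cv2.imwrite(f"pics/{n}4.png",r["pixels"][:,:,::-1])
E
python3 crop.py pics/side4.png 200 80 120 120 5 pics/z8.png;python3 crop.py pics/scene4.png 220 160 120 120 5 pics/z9.png
```

```text
t 6.68 p [0.579  0.2142 0.2129] yaw 0.6053 xaxis [ 0.002  0.001 -1.   ] F [-0.1 -0.9  8.5] T [-0.25  0.34 -0.13] w 0.0221
```

View pics/wrist4.png

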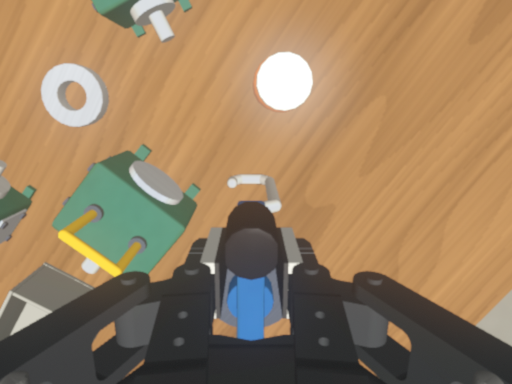

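View pics/z8.png

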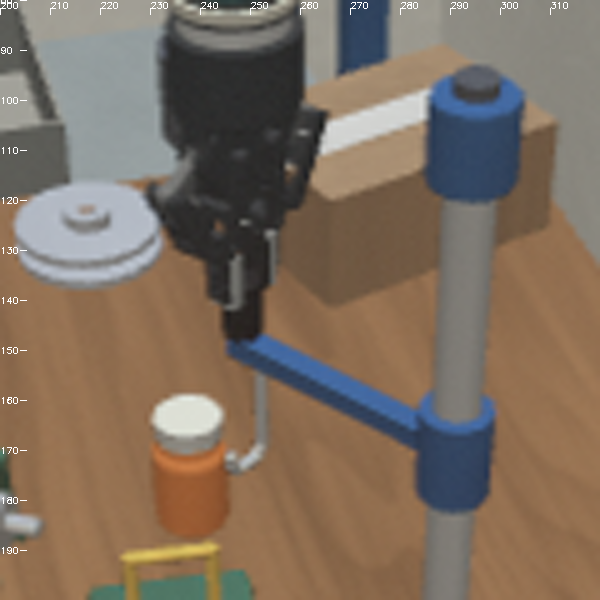

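View pics/z9.png

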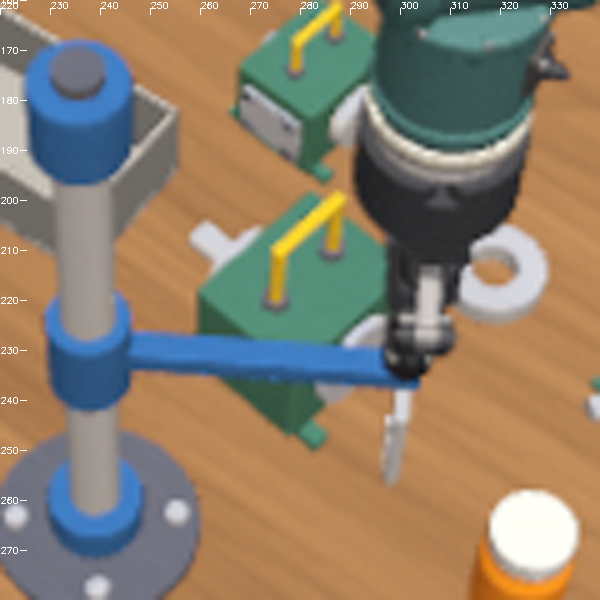

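```bash
python3 crop.py pics/wrist4.png 50 170 100 110 5 pics/z10.png; python3 crop.py pics/wrist4.png 215 160 70 60 8 pics/z11.png; python3 - <<'E'
from h import *
r=robot.read_camera("wrist"); R=r["extrinsics"]; np.savez("w4.npz",K=r["mtx"],E=R)
o=robot.get_obs()
for dy in (-.015,0,.015):
  for z in (.105,.110,.115):
    p=o["eef_pos"]+o["ee_rot"][:,1]*dy; p[2]=z
    q=r["mtx"]@(R[:3,:3].T@(p-R[:3,3])); print(dy,z,(q[:2]/q[2]).round(1))
for p in([.482,.1062,.144],[.5303,.1018,.144],[.482,.1062,.09],[.5303,.1018,.09]):
    q=r["mtx"]@(R[:3,:3].T@(p-R[:3,3])); print(p,(q[:2]/q[2]).round(1))
E
```

```text
-0.015 0.105 [231.7 178.4]
-0.015 0.11 [231.4 179.8]
-0.015 0.115 [231.1 181.3]
0 0.105 [249.6 178.4]
0 0.11 [249.6 179.8]
0 0.115 [249.6 181.3]
0.015 0.105 [267.5 178.4]
0.015 0.11 [267.8 179.8]
0.015 0.115 [268.1 181.3]
[0.482, 0.1062, 0.144] [ 61.9 233.8]
[0.5303, 0.1018, 0.144] [115.7 271. ]
[0.482, 0.1062, 0.09] [ 94.  210.7]
[0.5303, 0.1018, 0.09] [138.  242.3]
```

View pics/z10.png

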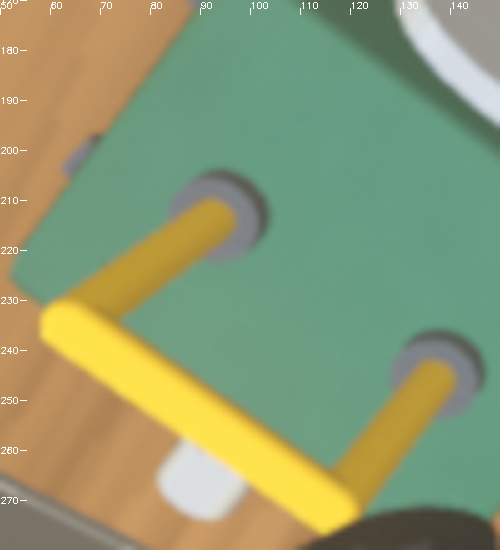

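View pics/z11.png

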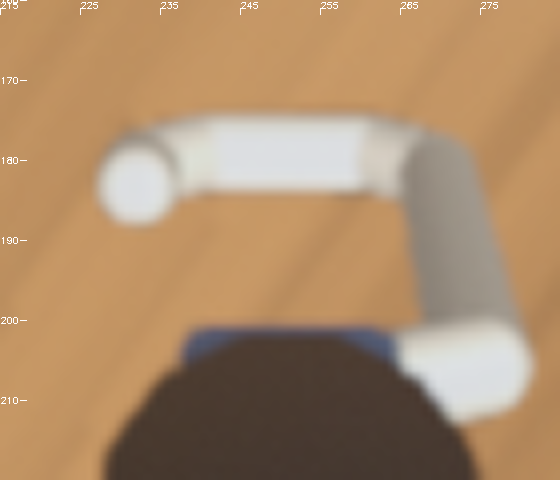

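```bash
python3 -c "
import numpy as np
for d in np.arange(.05,.66,.05): print(round(d,2),(-159.2*np.sin(d)).round(1),(159.2*(1-np.cos(d))).round(1))"
```

```text
0.05 -8.0 0.2
0.1 -15.9 0.8
0.15 -23.8 1.8
0.2 -31.6 3.2
0.25 -39.4 4.9
0.3 -47.0 7.1
0.35 -54.6 9.7
0.4 -62.0 12.6
0.45 -69.2 15.8
0.5 -76.3 19.5
0.55 -83.2 23.5
0.6 -89.9 27.8
0.65 -96.3 32.5
```

{"op": "arm_command", "data": {
  "plan": [
    {"tx": 0,"ty": -8.0,"tz": 0.2,"ax": -0.05,"ay": 0,"az": 0},
    {"tx": 0,"ty": -15.9,"tz": 0.8,"ax": -0.1,"ay": 0,"az": 0},
    {"tx": 0,"ty": -23.8,"tz": 1.8,"ax": -0.15,"ay": 0,"az": 0},
    {"tx": 0,"ty": -31.6,"tz": 3.2,"ax": -0.2,"ay": 0,"az": 0},
    {"tx": 0,"ty": -39.4,"tz": 4.9,"ax": -0.25,"ay": 0,"az": 0},
    {"tx": 0,"ty": -47.0,"tz": 7.1,"ax": -0.3,"ay": 0,"az": 0},
    {"tx": 0,"ty": -54.6,"tz": 9.7,"ax": -0.35,"ay": 0,"az": 0},
    {"tx": 0,"ty": -62.0,"tz": 12.6,"ax": -0.4,"ay": 0,"az": 0},
    {"tx": 0,"ty": -69.2,"tz": 15.8,"ax": -0.45,"ay": 0,"az": 0},
    {"tx": 0,"ty": -76.3,"tz": 19.5,"ax": -0.5,"ay": 0,"az": 0},
    {"tx": 0,"ty": -83.2,"tz": 23.5,"ax": -0.55,"ay": 0,"az": 0},
    {"tx": 0,"ty": -89.9,"tz": 27.8,"ax": -0.6,"ay": 0,"az": 0},
    {"tx": 0,"ty": -89.9,"tz": 27.8,"ax": -0.6,"ay": 0,"az": 0},
    {"tx": 0,"ty": -89.9,"tz": 27.8,"ax": -0.6,"ay": 0,"az": 0},
    {"tx": 0,"ty": -89.9,"tz": 27.8,"ax": -0.6,"ay": 0,"az": 0}
  ]
}}

```text
t: 8.13
eef_pos: [0.5204, 0.1402, 0.2129]
ee_rot: [[0.001, 0.357, 0.934], [0.001, 0.934, -0.357], [-1.0, 0.001, 0.001]]
wrist_force: [-2.7, -0.4, 10.2]
grip_width: 0.0225
```

```bash
python3 - <<'E'
from h import *
import cv2
st()
for n in ["wrist","scene","side"]:
    r=robot.read_camera(n); cv2.imwrite(f"pics/{n}5.png",r["pixels"][:,:,::-1])
    if n=="wrist": np.savez("w5.npz",K=r["mtx"],E=r["extrinsics"])
E
python3 crop.py pics/side5.png 190 110 120 120 5 pics/z12.png;python3 crop.py pics/scene5.png 220 160 120 120 5 pics/z13.png
```

```text
t 8.13 p [0.5204 0.1402 0.2129] yaw 1.2056 xaxis [ 0.001  0.001 -1.   ] F [-2.7 -0.4 10.2] T [-0.06  0.5  -0.1 ] w 0.0225
```

View pics/wrist5.png

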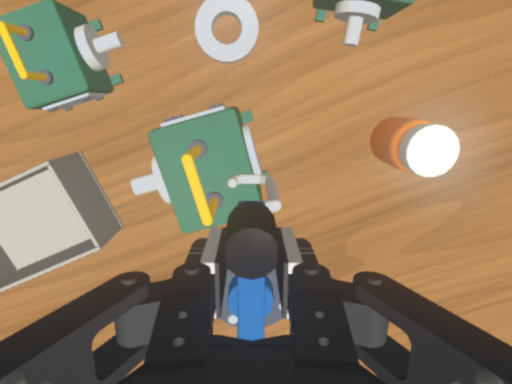

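View pics/z12.png

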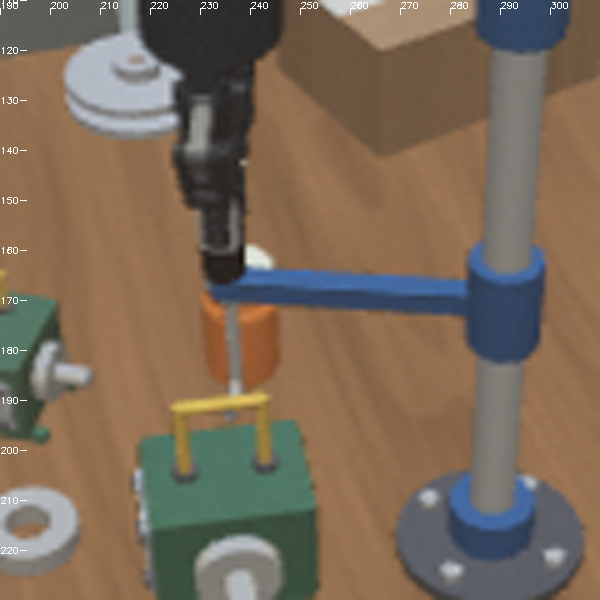

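View pics/z13.png

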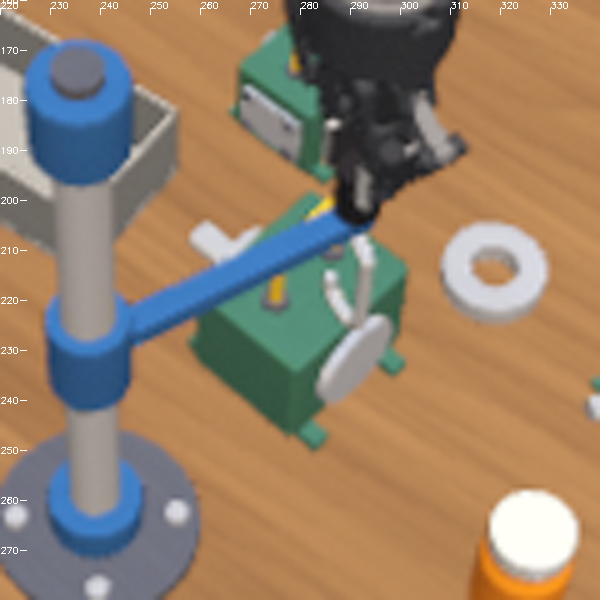

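```bash
python3 crop.py pics/wrist5.png 140 100 140 130 5 pics/z14.png
```

```text
(no output)
```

View pics/z14.png

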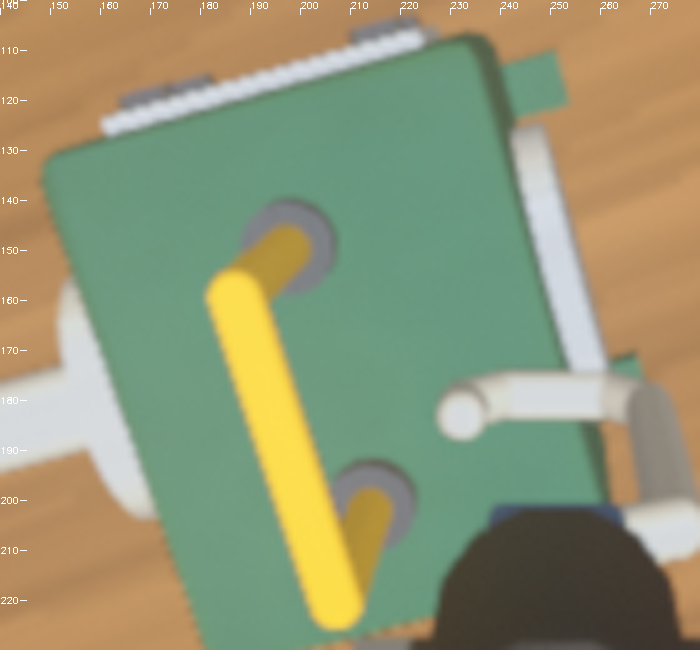

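```bash
cat > fit3.py <<'E'
import numpy as np
from scipy.optimize import least_squares
W={k:np.load(f"w{k}.npz") for k in (1,4,5)}
def proj(k,p):
    E=W[k]["E"]; q=W[k]["K"]@(E[:3,:3].T@(np.asarray(p)-E[:3,3])); return q[:2]/q[2]
O=[(5,"wl",187,159.2),(5,"wr",207,221),(5,"fl",198.2,149.8),(5,"fr",214.6,200.6),
(4,"wl",62,233.5),(4,"wr",117,269.5),(4,"fl",93.5,213),(4,"fr",136.5,244),
(1,"wl",250.5,165),(1,"wr",278,188.2),(1,"fl",251,159),(1,"fr",275.3,179)]
def P(v):
    c=.024*np.array([np.cos(v[2]),np.sin(v[2])]); g=v[:2]
    return dict(wl=np.r_[g-c,.094+v[3]],wr=np.r_[g+c,.094+v[3]],fl=np.r_[g-c,.091],fr=np.r_[g+c,.091])
res=lambda v:np.concatenate([proj(k,P(v)[n])-[a,b] for k,n,a,b in O])
for sel in (O[:4],O[:8],O):
    r=lambda v:np.concatenate([proj(k,P(v)[n])-[a,b] for k,n,a,b in sel])
    b=least_squares(r,[.506,.104,-.09,.048]); print(b.x.round(4)); print(r(b.x).reshape(-1,2).round(1).tolist())
E
python3 fit3.py
```

```text
[ 0.5074  0.1036 -0.0963  0.0485]
[[0.1, 0.6], [0.2, -0.2], [-0.1, -0.6], [-0.2, 0.0]]
[ 0.5068  0.1035 -0.0866  0.0485]
[[-0.7, -0.1], [-0.0, -0.9], [-0.8, -1.1], [-0.4, -0.6], [1.6, 0.8], [-0.4, 1.3], [0.6, -0.9], [1.4, -0.7]]
[ 0.507   0.1034 -0.0878  0.0486]
[[-0.6, 0.1], [-0.0, -0.7], [-0.7, -0.9], [-0.4, -0.4], [1.7, 1.0], [-0.3, 1.5], [0.7, -0.8], [1.5, -0.5], [-0.0, 0.1], [-0.6, -1.1], [-0.5, -0.5], [-0.6, -0.5]]
```

Fit: the gear unit is at (0.507, 0.1035), the crossbar underside is about 0.1385 m high, and the seat is at about 0.109 m. The hook tip is therefore about 15 mm below the bar and its underside about 11 mm above the housing. I'll swing it the remaining 0.24 rad under the bar.

{"op": "arm_command", "data": {
  "plan": [
    {"tx": 0,"ty": -4.8,"tz": -0.5,"ax": -0.03,"ay": 0,"az": 0},
    {"tx": 0,"ty": -9.5,"tz": -0.2,"ax": -0.06,"ay": 0,"az": 0},
    {"tx": 0,"ty": -14.3,"tz": 0.2,"ax": -0.09,"ay": 0,"az": 0},
    {"tx": 0,"ty": -19.0,"tz": 0.7,"ax": -0.12,"ay": 0,"az": 0},
    {"tx": 0,"ty": -23.8,"tz": 1.3,"ax": -0.15,"ay": 0,"az": 0},
    {"tx": 0,"ty": -28.5,"tz": 2.1,"ax": -0.18,"ay": 0,"az": 0},
    {"tx": 0,"ty": -33.2,"tz": 3.0,"ax": -0.21,"ay": 0,"az": 0},
    {"tx": 0,"ty": -38.1,"tz": 4.0,"ax": -0.242,"ay": 0,"az": 0},
    {"tx": 0,"ty": -38.1,"tz": 4.0,"ax": -0.242,"ay": 0,"az": 0},
    {"tx": 0,"ty": -38.1,"tz": 4.0,"ax": -0.242,"ay": 0,"az": 0},
    {"tx": 0,"ty": -38.1,"tz": 4.0,"ax": -0.242,"ay": 0,"az": 0}
  ]
}}

```text
t: 9.2
eef_pos: [0.511, 0.1029, 0.2129]
ee_rot: [[0.002, 0.123, 0.992], [0.0, 0.992, -0.123], [-1.0, 0.0, 0.002]]
wrist_force: [-1.8, 0.0, 9.6]
grip_width: 0.022
```

```bash
python3 - <<'E'
from h import *
import cv2
st()
for n in ["wrist","scene","side"]:
    r=robot.read_camera(n); cv2.imwrite(f"pics/{n}6.png",r["pixels"][:,:,::-1])
    if n=="wrist": np.savez("w6.npz",K=r["mtx"],E=r["extrinsics"])
p=robot.get_obs()["eef_pos"][:2]-[.5072,.1035]; c,s=np.cos(-.092),np.sin(-.092)
print("gear xy",p@[c,s],p@[-s,c])
E
python3 crop.py pics/wrist6.png 190 90 140 130 5 pics/z15.png
python3 crop.py pics/side6.png 190 130 100 100 6 pics/z16.png
```

```text
t 9.2 p [0.511  0.1029 0.2129] yaw 1.4475 xaxis [ 0.002  0.    -1.   ] F [-1.8  0.   9.6] T [-0.23  0.3  -0.06] w 0.022
gear xy 0.003815796063912757 -0.00018171237875281844
```

View pics/z15.png

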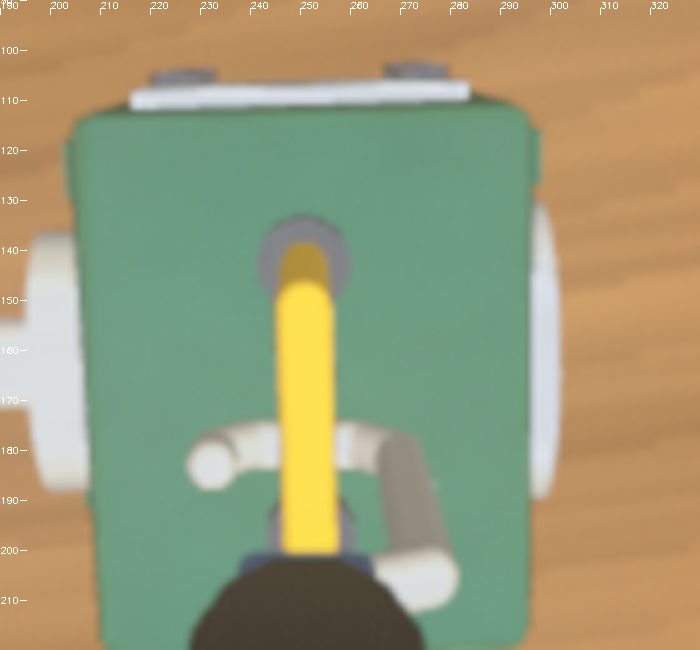

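View pics/z16.png

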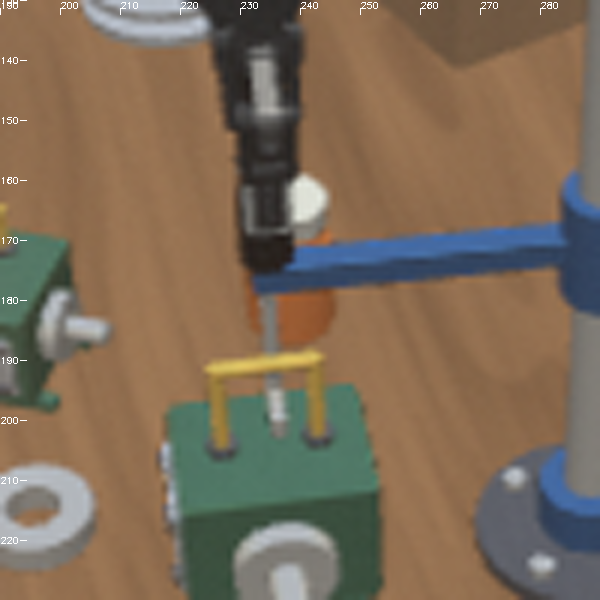

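The hook is centred under the bar. In the wrist view its tip is at (232,183), the shank at (270,180) and the bar at column 251. In the side view it sits between the legs. Now I'll ease it up.

{"op": "arm_command", "data": {
  "plan": [
    {"tx": -1,"ty": 0,"tz": 0,"ax": 0,"ay": 0,"az": 0},
    {"tx": -3,"ty": 0,"tz": 0,"ax": 0,"ay": 0,"az": 0},
    {"tx": -5,"ty": 0,"tz": 0,"ax": 0,"ay": 0,"az": 0},
    {"tx": -7,"ty": 0,"tz": 0,"ax": 0,"ay": 0,"az": 0},
    {"tx": -9,"ty": 0,"tz": 0,"ax": 0,"ay": 0,"az": 0},
    {"tx": -11,"ty": 0,"tz": 0,"ax": 0,"ay": 0,"az": 0},
    {"tx": -13,"ty": 0,"tz": 0,"ax": 0,"ay": 0,"az": 0},
    {"tx": -15,"ty": 0,"tz": 0,"ax": 0,"ay": 0,"az": 0},
    {"tx": -17,"ty": 0,"tz": 0,"ax": 0,"ay": 0,"az": 0},
    {"tx": -19,"ty": 0,"tz": 0,"ax": 0,"ay": 0,"az": 0},
    {"tx": -21,"ty": 0,"tz": 0,"ax": 0,"ay": 0,"az": 0},
    {"tx": -22,"ty": 0,"tz": 0,"ax": 0,"ay": 0,"az": 0},
    {"tx": -22,"ty": 0,"tz": 0,"ax": 0,"ay": 0,"az": 0},
    {"tx": -22,"ty": 0,"tz": 0,"ax": 0,"ay": 0,"az": 0}
  ]
}}

```text
t: 10.52
eef_pos: [0.511, 0.103, 0.2349]
ee_rot: [[0.002, 0.123, 0.992], [0.0, 0.992, -0.123], [-1.0, 0.0, 0.002]]
wrist_force: [-1.4, -1.2, 9.0]
grip_width: 0.0223
```

{"op": "arm_command", "data": {
  "plan": [
    {"tx": -0.5,"ty": 0,"tz": 0,"ax": 0,"ay": 0,"az": 0},
    {"tx": -1,"ty": 0,"tz": 0,"ax": 0,"ay": 0,"az": 0},
    {"tx": -1.5,"ty": 0,"tz": 0,"ax": 0,"ay": 0,"az": 0},
    {"tx": -2,"ty": 0,"tz": 0,"ax": 0,"ay": 0,"az": 0},
    {"tx": -2,"ty": 0,"tz": 0,"ax": 0,"ay": 0,"az": 0},
    {"tx": -2,"ty": 0,"tz": 0,"ax": 0,"ay": 0,"az": 0}
  ]
}}

```text
t: 11.02
eef_pos: [0.511, 0.103, 0.2369]
ee_rot: [[0.002, 0.123, 0.992], [0.0, 0.992, -0.123], [-1.0, 0.0, 0.002]]
wrist_force: [-1.8, -0.4, 7.9]
grip_width: 0.0223
```

{"op": "arm_command", "data": {
  "plan": [
    {"tx": -0.5,"ty": 0,"tz": 0,"ax": 0,"ay": 0,"az": 0},
    {"tx": -1,"ty": 0,"tz": 0,"ax": 0,"ay": 0,"az": 0},
    {"tx": -1,"ty": 0,"tz": 0,"ax": 0,"ay": 0,"az": 0},
    {"tx": -1,"ty": 0,"tz": 0,"ax": 0,"ay": 0,"az": 0}
  ]
}}

```text
t: 11.35
eef_pos: [0.511, 0.103, 0.2379]
ee_rot: [[0.002, 0.123, 0.992], [0.0, 0.992, -0.123], [-1.0, 0.0, 0.002]]
wrist_force: [-0.6, -0.9, 9.2]
grip_width: 0.0226
```

{"op": "arm_command", "data": {
  "plan": [
    {"tx": -0.5,"ty": 0,"tz": 0,"ax": 0,"ay": 0,"az": 0},
    {"tx": -1,"ty": 0,"tz": 0,"ax": 0,"ay": 0,"az": 0},
    {"tx": -1,"ty": 0,"tz": 0,"ax": 0,"ay": 0,"az": 0}
  ]
}}

```text
t: 11.6
eef_pos: [0.511, 0.103, 0.2388]
ee_rot: [[0.002, 0.123, 0.992], [0.0, 0.992, -0.123], [-1.0, 0.0, 0.002]]
wrist_force: [-1.8, -1.9, 8.2]
grip_width: 0.0228
```

{"op": "arm_command", "data": {
  "plan": [
    {"tx": -0.5,"ty": 0,"tz": 0,"ax": 0,"ay": 0,"az": 0},
    {"tx": -1,"ty": 0,"tz": 0,"ax": 0,"ay": 0,"az": 0},
    {"tx": -1,"ty": 0,"tz": 0,"ax": 0,"ay": 0,"az": 0}
  ]
}}

```text
t: 11.85
eef_pos: [0.511, 0.103, 0.2399]
ee_rot: [[0.002, 0.123, 0.992], [0.0, 0.992, -0.123], [-1.0, 0.0, 0.002]]
wrist_force: [-1.2, -0.9, 7.2]
grip_width: 0.0227
```

```bash
python3 - <<'E'
from h import *
import cv2
st()
for n in ["wrist","side"]:
    r=robot.read_camera(n); cv2.imwrite(f"pics/{n}7.png",r["pixels"][:,:,::-1])
st()
E
python3 crop.py pics/wrist7.png 190 90 140 130 5 pics/z17.png
```

```text
t 11.85 p [0.511  0.103  0.2399] yaw 1.4476 xaxis [ 0.002  0.    -1.   ] F [-1.2 -0.9  7.2] T [-0.21  0.34 -0.08] w 0.0227
t 11.95 p [0.511  0.103  0.2398] yaw 1.4476 xaxis [ 0.002  0.    -1.   ] F [-1.5 -0.4  9.6] T [-0.16  0.32 -0.09] w 0.0221
```

View pics/z17.png

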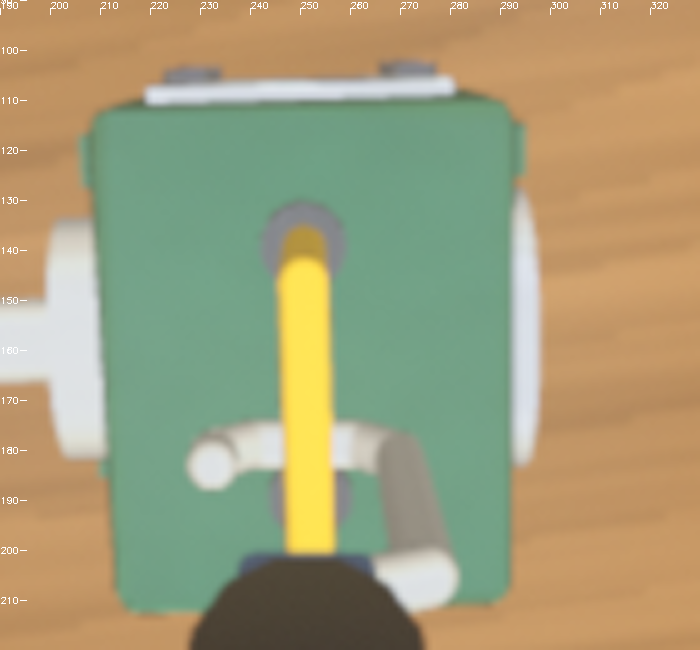

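{"op": "arm_command", "data": {
  "plan": [
    {"tx": -0.3,"ty": 0,"tz": 0,"ax": 0,"ay": 0,"az": 0},
    {"tx": -0.7,"ty": 0,"tz": 0,"ax": 0,"ay": 0,"az": 0},
    {"tx": -0.7,"ty": 0,"tz": 0,"ax": 0,"ay": 0,"az": 0}
  ]
}}

```text
t: 12.2
eef_pos: [0.511, 0.103, 0.2405]
ee_rot: [[0.002, 0.123, 0.992], [0.0, 0.992, -0.123], [-1.0, 0.0, 0.002]]
wrist_force: [-1.1, -0.1, 8.5]
grip_width: 0.0224
```

{"op": "arm_command", "data": {
  "plan": [
    {"tx": -0.3,"ty": 0,"tz": 0,"ax": 0,"ay": 0,"az": 0},
    {"tx": -0.7,"ty": 0,"tz": 0,"ax": 0,"ay": 0,"az": 0},
    {"tx": -0.7,"ty": 0,"tz": 0,"ax": 0,"ay": 0,"az": 0}
  ]
}}

```text
t: 12.45
eef_pos: [0.511, 0.103, 0.2412]
ee_rot: [[0.002, 0.123, 0.992], [0.0, 0.992, -0.123], [-1.0, 0.001, 0.002]]
wrist_force: [-0.8, -0.8, 8.3]
grip_width: 0.0224
```

{"op": "arm_command", "data": {
  "plan": [
    {"tx": -0.3,"ty": 0,"tz": 0,"ax": 0,"ay": 0,"az": 0},
    {"tx": -0.7,"ty": 0,"tz": 0,"ax": 0,"ay": 0,"az": 0},
    {"tx": -0.7,"ty": 0,"tz": 0,"ax": 0,"ay": 0,"az": 0}
  ]
}}

```text
t: 12.7
eef_pos: [0.511, 0.103, 0.2414]
ee_rot: [[0.002, 0.122, 0.992], [0.001, 0.992, -0.122], [-1.0, 0.001, 0.002]]
wrist_force: [-0.4, -0.1, 5.9]
grip_width: 0.0222
```

{"op": "arm_command", "data": {
  "plan": [
    {"tx": -0.3,"ty": 0,"tz": 0,"ax": 0,"ay": 0,"az": 0},
    {"tx": -0.6,"ty": 0,"tz": 0,"ax": 0,"ay": 0,"az": 0},
    {"tx": -0.6,"ty": 0,"tz": 0,"ax": 0,"ay": 0,"az": 0}
  ]
}}

```text
t: 12.95
eef_pos: [0.5109, 0.103, 0.2416]
ee_rot: [[0.002, 0.122, 0.993], [0.001, 0.993, -0.122], [-1.0, 0.001, 0.001]]
wrist_force: [2.3, 0.9, 1.8]
grip_width: 0.022
```

Contact: the height stalled at 0.2415 m and the wrist load fell from about 8.5 N to 1.8 N, so the crossbar now carries the pull. I'll reduce the grip first and then check.

{"op": "arm_command", "data": {
  "plan": [
    {"tx": 0,"ty": 0,"tz": 0,"ax": 0,"ay": 0,"az": 0},
    {"tx": 0,"ty": 0,"tz": 0,"ax": 0,"ay": 0,"az": 0},
    {"tx": 0,"ty": 0,"tz": 0,"ax": 0,"ay": 0,"az": 0},
    {"tx": 0,"ty": 0,"tz": 0,"ax": 0,"ay": 0,"az": 0}
  ],
  "newtons": 20
}}

```text
t: 13.28
eef_pos: [0.5109, 0.1029, 0.2416]
ee_rot: [[0.001, 0.122, 0.993], [0.001, 0.993, -0.122], [-1.0, 0.001, 0.001]]
wrist_force: [3.1, 1.2, 2.7]
grip_width: 0.0227
```

```bash
python3 - <<'E'
from h import *
import cv2
st()
for n in ["wrist","side","scene"]:
    r=robot.read_camera(n); cv2.imwrite(f"pics/{n}8.png",r["pixels"][:,:,::-1])
    st()
E
python3 crop.py pics/wrist8.png 190 90 140 130 5 pics/z18.png;python3 crop.py pics/side8.png 190 130 100 100 6 pics/z19.png
```

```text
t 13.28 p [0.5109 0.1029 0.2416] yaw 1.4483 xaxis [ 0.001  0.001 -1.   ] F [3.1 1.2 2.7] T [ 0.32 -0.58  0.01] w 0.0227
t 13.33 p [0.5109 0.1029 0.2415] yaw 1.4483 xaxis [ 0.001  0.001 -1.   ] F [2.6 1.7 3.3] T [ 0.35 -0.63  0.06] w 0.0224
t 13.38 p [0.5109 0.1029 0.2416] yaw 1.4483 xaxis [ 0.002  0.001 -1.   ] F [3.5 2.7 3. ] T [ 0.4  -0.67  0.02] w 0.0225
t 13.43 p [0.5109 0.1028 0.2416] yaw 1.4482 xaxis [ 0.001  0.001 -1.   ] F [3.9 2.3 2.8] T [ 0.42 -0.78  0.03] w 0.0223
```

View pics/z18.png

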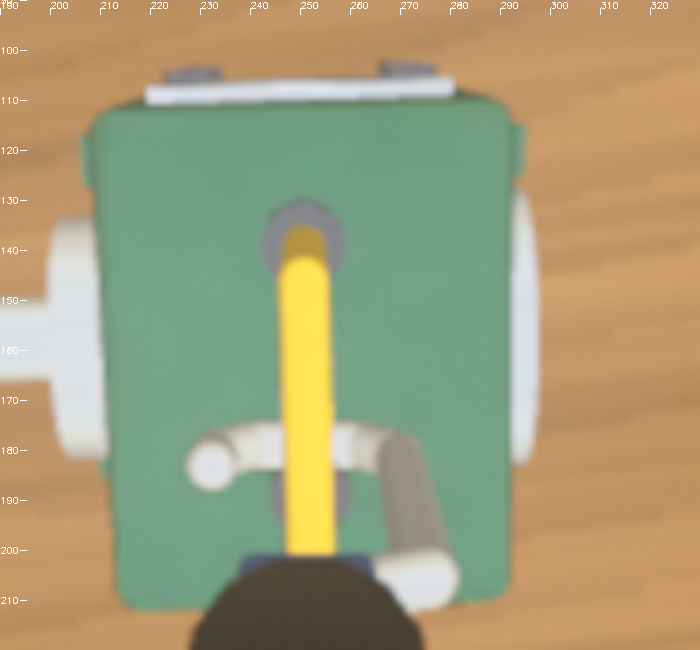

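View pics/z19.png

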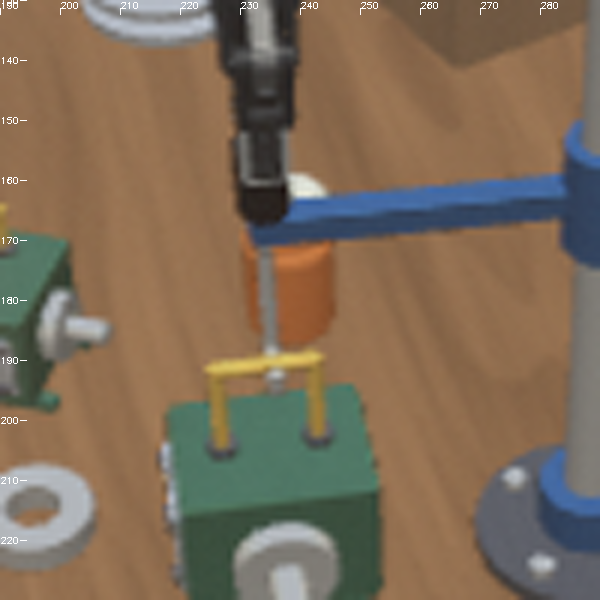

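The side view shows the hook bearing under the bar at (234,191), still centred. Now I'll let go.

{"op": "arm_command", "data": {
  "plan": [
    {"tx": 0,"ty": 0,"tz": 0,"ax": 0,"ay": 0,"az": 0},
    {"tx": 0,"ty": 0,"tz": 0,"ax": 0,"ay": 0,"az": 0},
    {"tx": 0,"ty": 0,"tz": 0,"ax": 0,"ay": 0,"az": 0},
    {"tx": 0,"ty": 0,"tz": 0,"ax": 0,"ay": 0,"az": 0},
    {"tx": 0,"ty": 0,"tz": 0,"ax": 0,"ay": 0,"az": 0},
    {"tx": 0,"ty": 0,"tz": 0,"ax": 0,"ay": 0,"az": 0}
  ],
  "fingers": 70
}}

```text
t: 13.93
eef_pos: [0.5097, 0.1021, 0.241]
ee_rot: [[-0.001, 0.122, 0.992], [-0.001, 0.992, -0.122], [-1.0, -0.001, -0.001]]
wrist_force: [0.0, 0.1, 0.3]
grip_width: 0.0699
```

```bash
python3 - <<'E'
from h import *
import cv2
st()
for n in ["wrist","side","scene"]:
    r=robot.read_camera(n); cv2.imwrite(f"pics/{n}9.png",r["pixels"][:,:,::-1])
go([.511,.103,.345],1.448)
E
```

```text
t 13.93 p [0.5097 0.1021 0.241 ] yaw 1.448 xaxis [-0.001 -0.001 -1.   ] F [0.  0.1 0.3] T [0.02 0.01 0.04] w 0.0699
t [-103.7    0.7    0.8] a [ 0.     -0.0003  0.0002]
```

View pics/wrist9.png

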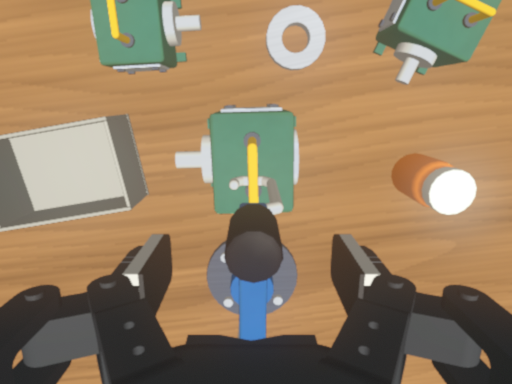

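The fingers are clear of the knob and the hook has stayed in the loop. I'll back off straight up.

{"op": "arm_command", "data": {
  "plan": [
    {"tx": -10,"ty": 0,"tz": 0,"ax": 0,"ay": 0,"az": 0},
    {"tx": -30,"ty": 0,"tz": 0,"ax": 0,"ay": 0,"az": 0},
    {"tx": -60,"ty": 0,"tz": 0,"ax": 0,"ay": 0,"az": 0},
    {"tx": -90,"ty": 0,"tz": 0,"ax": 0,"ay": 0,"az": 0},
    {"tx": -120,"ty": 0,"tz": 0,"ax": 0,"ay": 0,"az": 0},
    {"tx": -120,"ty": 0,"tz": 0,"ax": 0,"ay": 0,"az": 0},
    {"tx": -120,"ty": 0,"tz": 0,"ax": 0,"ay": 0,"az": 0},
    {"tx": -120,"ty": 0,"tz": 0,"ax": 0,"ay": 0,"az": 0}
  ]
}}

```text
t: 14.75
eef_pos: [0.5098, 0.1021, 0.3613]
ee_rot: [[-0.0, 0.123, 0.992], [-0.001, 0.992, -0.123], [-1.0, -0.001, -0.0]]
wrist_force: [-1.0, -0.9, 0.3]
grip_width: 0.0702
```

```bash
python3 - <<'E'
from h import *
import cv2
st()
for n in ["wrist","side","scene"]:
    r=robot.read_camera(n); cv2.imwrite(f"pics/{n}10.png",r["pixels"][:,:,::-1])
a=np.hstack([cv2.resize(cv2.imread("pics/side10.png")[110:250,180:320],(400,400),interpolation=3),cv2.resize(cv2.imread("pics/scene10.png")[150:290,220:360],(400,400),interpolation=3)])
cv2.imwrite("pics/z20.png",a)
E
```

```text
t 14.75 p [0.5098 0.1021 0.3613] yaw 1.4479 xaxis [-0.    -0.001 -1.   ] F [-1.  -0.9  0.3] T [-0.01  0.06  0.01] w 0.0702
```

View pics/z20.png

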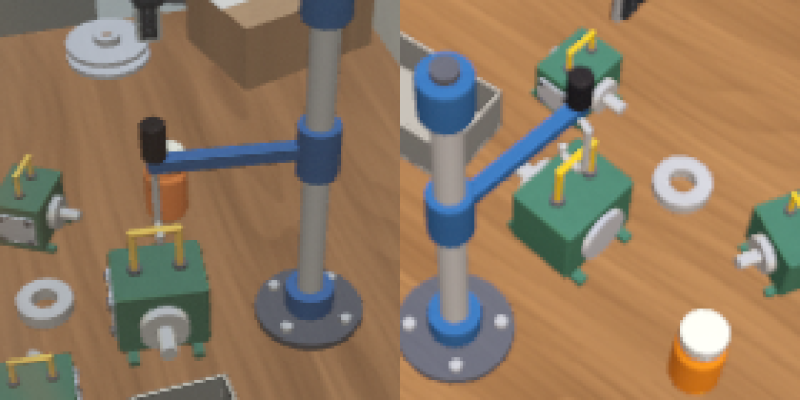

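View pics/wrist10.png

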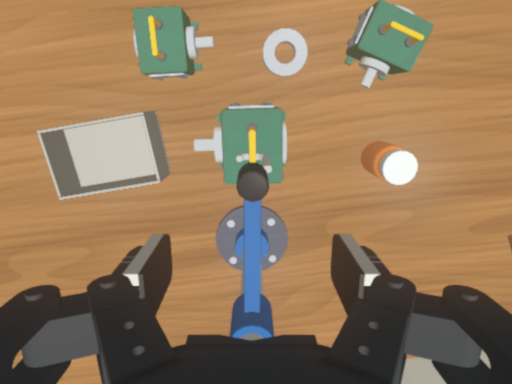

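The hook holds in the loop with the robot clear, and the unit looks unmoved. Handing in.

```bash
python3 - <<'E'
from h import *
import cv2
a=cv2.imread("pics/side0.png")[190:235,210:262].astype(int);b=cv2.imread("pics/side10.png")[190:235,210:262].astype(int)
print("mean diff gear region",abs(a-b).mean(), cv2.phaseCorrelate(a.mean(2)[8:],b.mean(2)[8:]))
print(robot.sign_off())
E
```

```text
mean diff gear region 1.6326210826210825 ((0.033376440603117175, -0.021543962375812242), 0.9972804809708228)
the job is handed in; nothing more can be done
None
```

The hook is now under the crossbar of the largest gear unit's loop and held there by its own spring. The job is handed in, and no verdict was reported.

**What I did:** I gripped the knob and pulled it down about 91 mm while still outside the loop. I then swung it about 0.84 rad round the column until the hook was under the crossbar. I eased it up in small steps until the load on the wrist fell from about 8.5 N to 2–3 N, with the height stalled. After lowering the grip force I let go and backed straight up.

**Last checks:**
- **Hook:** the crossbar sits in the middle of the throat, about 0 mm across and 4 mm along (worked out just before easing up and letting go). The carriage is about 62 mm down by my estimate.
- **Gear unit:** it shifted less than 0.1 pixel between the first and last side pictures. The bin, bearing and jar look untouched.
- **Robot:** it is clear of everything, and the wrist force is at noise level.

**Disagreements:** none of the checks failed, but a few readings were off:
- The camera estimates of the crossbar height ranged from 46.6 to 50.4 mm above the housing.
- The fingers read 22–23 mm on the 26 mm knob, though the pictures showed it centred and not slipping.
- While the hook was bearing on the bar, the sideways force on the wrist crept up to about 4 N. It went to zero on release.

I couldn't measure the final pull on the loop directly. From the spring data it should be about 8 N.

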